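# Size a napkin ring on the stepped cone and put it away

### The job

Find the size of the napkin ring that lies on the round slate mat: slide it down over the stepped metal cone until it stops on a step, and press it on gently until the sprung cone gives by about 5 mm, without pushing the cone to the bottom of its travel. Then lift it off and put it, fully down, on the stand that has as many grooves as the step on which it stopped. Leave the other two rings on their square mats and everything else on the table as it is.

Things in the scene. Friction and masses are not known exactly. Their poses are not given: they have to be found in the camera images.
- ring_p: Turned pale-wood napkin ring, upright short tube, outside diameter 50 mm, height 26 mm, about 35 g. The three rings look alike from outside; their bores differ (21.5, 28.5, 35.5 mm; which has which is not told), so each stops at another step of the gauge. Origin: on its axis at its underside; z up along the axis. 
- ring_q: Turned pale-wood napkin ring, upright short tube, outside diameter 50 mm, height 26 mm, about 35 g. The three rings look alike from outside; their bores differ (21.5, 28.5, 35.5 mm; which has which is not told), so each stops at another step of the gauge. Origin: on its axis at its underside; z up along the axis. 
- ring_r: Turned pale-wood napkin ring, upright short tube, outside diameter 50 mm, height 26 mm, about 35 g. The three rings look alike from outside; their bores differ (21.5, 28.5, 35.5 mm; which has which is not told), so each stops at another step of the gauge. Origin: on its axis at its underside; z up along the axis. 
- mat_round: Round dark slate mat, 84 mm across, 6 mm thick, fixed. Origin: centre of its underside. The ring to be sized is the one that lies on it, within 10 mm of its centre.
- mat_sq1: Square dark slate mat, 80 x 80 x 6 mm, fixed. Origin: centre of its underside. A ring that must stay put lies on it.
- mat_sq2: Second square slate mat, like the first, with a ring that must stay put.
- gauge: Ring gauge, fixed to the table: round dark wooden plinth, 90 mm across, 30 mm high, with an upright aluminium stepped cone in its middle. Origin: centre of the plinth's underside.
- cone_foot (a point): Point on the cone's axis at its foot, level with the plinth's top when nothing presses (30 mm above the table); moves down with the cone. z up. Above the steps is a bare neck, 18 mm in diameter, 54 to 64 mm above this point, and the nose. Each step has a sloping shoulder, 4 mm high. A ring clears the steps that it passes by 1.75 mm all round; further off the axis it catches on a step too high up.
- step1 (a point): Where the underside of a ring of bore 21.5 mm stops: on the cone's axis, 52 mm above the foot point, half-way up the sloping shoulder of the step with one dark groove round it. That step, just below this point, has diameter 25 mm from 36 to 50 mm above the foot point; its shoulder tops out 4 mm higher. Moves with the cone.
- step2 (a point): Where the underside of a ring of bore 28.5 mm stops: on the cone's axis, 34 mm above the foot point, half-way up the sloping shoulder of the step with two dark grooves round it. That step, just below this point, has diameter 32 mm from 18 to 32 mm above the foot point; its shoulder tops out 4 mm higher. Moves with the cone.
- step3 (a point): Where the underside of a ring of bore 35.5 mm stops: on the cone's axis, 16 mm above the foot point, half-way up the sloping shoulder of the step with three dark grooves round it. That step, just below this point, has diameter 39 mm from 0 to 14 mm above the foot point; its shoulder tops out 4 mm higher. Moves with the cone.
- cone (a joint): How far the sprung cone is pressed down into its plinth, m: 0 = up, 0.014 = at the bottom. It moves straight down; the spring needs 1.5 N to start and 1.5 N for each further mm (9 N at 5 mm, 22 N at the bottom) and lifts the cone again.
- cone_tip (a point): The tip of the cone on its axis, 74 mm above the foot point, 8 mm across; the nose widens from here to the bare neck, 10 mm lower.
- seat1 (a point): Stand with one groove, fixed: round white china foot, 70 mm across and 10 mm high, with an upright post, diameter 14 mm, rising 56 mm above the foot, with one dark groove near its top. This point is on the post's axis at the top face of the foot, where the underside of a ring that is fully down rests.
- seat2 (a point): Stand with two grooves, fixed: round white china foot, 70 mm across and 10 mm high, with an upright post, diameter 14 mm, rising 44 mm above the foot, with two dark grooves near its top. This point is on the post's axis at the top face of the foot, where the underside of a ring that is fully down rests.
- seat3 (a point): Stand with three grooves, fixed: round white china foot, 70 mm across and 10 mm high, with an upright post, diameter 14 mm, rising 32 mm above the foot, with three dark grooves near its top. This point is on the post's axis at the top face of the foot, where the underside of a ring that is fully down rests.
- tumbler: Bystander: drinking glass, 68 mm across, 80 mm high, loose.
- pepper_pot: Bystander: small amber glass pot, 36 mm across, 60 mm high, loose.
- olive_bowl: Bystander: small glass bowl, 80 mm across, 40 mm high, loose.
- spoon: Bystander: steel spoon lying on the table, loose.
Things that resemble listed ones, but are neither listed nor needed, are in the scene too. Leave any turquoise look-alike of the ring_r alone. What is shaped like the part that bears seat1 but turquoise is not meant.

How it is judged (in metres and radians):
On the way:
1. the ring from the round mat is fully down on its step of the cone, level, and pressed on so that the cone has given by more than 3 mm (((horizontal distance between ring_p and cone_foot below 0.004 m and z of ring_p in the frame of cone_foot between 0.03 and 0.038 m and angle between ring_p's own z axis and vertical below 0.12 rad and value of joint cone above 0.003 m and contact force between ring_p and gauge above 2 N and distance of each of ring_q, ring_r from where it was at the start of the episode below 0.02 m and horizontal distance between each of ring_q, ring_r and cone_foot above 0.08 m and horizontal distance between each of ring_q, ring_r and mat_round above 0.05 m) or (horizontal distance between ring_q and cone_foot below 0.004 m and z of ring_q in the frame of cone_foot between 0.012 and 0.02 m and angle between ring_q's own z axis and vertical below 0.12 rad and value of joint cone above 0.003 m and contact force between ring_q and gauge above 2 N and distance of each of ring_p, ring_r from where it was at the start of the episode below 0.02 m and horizontal distance between each of ring_p, ring_r and cone_foot above 0.08 m and horizontal distance between each of ring_p, ring_r and mat_round above 0.05 m) or (horizontal distance between ring_r and cone_foot below 0.004 m and z of ring_r in the frame of cone_foot between 0.048 and 0.056 m and angle between ring_r's own z axis and vertical below 0.12 rad and value of joint cone above 0.003 m and contact force between ring_r and gauge above 2 N and distance of each of ring_p, ring_q from where it was at the start of the episode below 0.02 m and horizontal distance between each of ring_p, ring_q and cone_foot above 0.08 m and horizontal distance between each of ring_p, ring_q and mat_round above 0.05 m))), for 0.2 s.
At the end, for the whole second after the job is handed in: The ring that lay on the round mat stands on the stand with as many grooves as the step of the cone on which it stopped: level, its underside within 3 mm of the top of the foot, round the post, at rest; the other two rings are within 20 mm of where they were (((horizontal distance between ring_p and seat2 below 0.013 m and z of ring_p in the frame of seat2 between -0.003 and 0.003 m and angle between ring_p's own z axis and vertical below 0.1 rad and linear speed of ring_p below 0.02 m/s and distance of each of ring_q, ring_r from where it was at the start of the episode below 0.02 m and horizontal distance between each of ring_q, ring_r and cone_foot above 0.08 m and horizontal distance between each of ring_q, ring_r and mat_round above 0.05 m) or (horizontal distance between ring_q and seat3 below 0.013 m and z of ring_q in the frame of seat3 between -0.003 and 0.003 m and angle between ring_q's own z axis and vertical below 0.1 rad and linear speed of ring_q below 0.02 m/s and distance of each of ring_p, ring_r from where it was at the start of the episode below 0.02 m and horizontal distance between each of ring_p, ring_r and cone_foot above 0.08 m and horizontal distance between each of ring_p, ring_r and mat_round above 0.05 m) or (horizontal distance between ring_r and seat1 below 0.013 m and z of ring_r in the frame of seat1 between -0.003 and 0.003 m and angle between ring_r's own z axis and vertical below 0.1 rad and linear speed of ring_r below 0.02 m/s and distance of each of ring_p, ring_q from where it was at the start of the episode below 0.02 m and horizontal distance between each of ring_p, ring_q and cone_foot above 0.08 m and horizontal distance between each of ring_p, ring_q and mat_round above 0.05 m))); the robot touches nothing.
It fails at once if the cone is pressed to the bottom of its travel (more than 12.5 mm) (value of joint cone above 0.0125 m).
It fails at once if the gauge is pushed with more than 25 N (contact force between anything else and gauge above 25 N).
It fails at once if the glass, the pot, the small bowl or the spoon is moved by more than 30 mm (distance of any of tumbler, pepper_pot, olive_bowl, spoon from where it was at the start of the episode above 0.03 m).
It also fails if it takes over 54 s, if anything falls off the work surface, if the arm or the gripper's body presses on something with over 40 N, if the wrist force passes 120 N, or if a joint passes its speed limit or range.

### The arm

A 6-joint arm with a two-finger parallel gripper is mounted at the origin on the work surface. World frame = base frame: x ahead of the robot, y to its left, z up, the work surface at z = 0. Lengths are in m, angles in degrees, forces in N, time in s.
With the tool pointing down it reaches from about 0.3 to 0.85 m from the base axis. Payload 4.2 kg.
Tool frame: the origin (TCP) lies midway between the tips of the shut fingers; the grasp point (between the pads) lies 19 mm behind it (arm.grip_point_offset is the distance from the TCP to the grasp point, in m); z points along the fingers, y is the line along which they close (so a half turn about z gives the same grasp; the last joint's range is limited). The gripper opens to 91 mm and grips with 3 to 60 N. Pads are 32 mm wide; open, the fingers measure 118 mm over their backs; the gripper's body (76 mm by 178 mm) begins 60 mm behind the grasp point.
Start: joints at [65.203, 18.312, 89.639, -0, 72.044, -1.146], TCP at [0.231, 0.527, 0.214] pointing down, gripper open.
Joint ranges: [-177.97, 177.97], [-48.28, 115.42], [12.27, 149.76], [-77.06, 257.06], [2.81, 150.46], [-146.56, 146.56]. Speed limits (degrees/s): [147.25, 147.25, 180, 180, 180, 180].

### API

Orientations are given as a 3x3 rotation matrix whose columns are the frame's x, y, z axes.
In Python, from workcell import sensors, cams, job, spotter, arm gives the robot as it stands. The module is installed in compiled form; this text tells all that it offers.
- The arm moves only by the tool send_rows, never from a script. Its argument "deltas" is one flat list of numbers, 7 for each row, row after row: the opening, from -1 (shut) to 1 (fully open), then the shift along the world's x, y, z scaled (see below), then the turn, a rotation vector about the world's x, y, z scaled (see below). In form: [gripper, x, y, z, wx, wy, wz, gripper, x, y, z, wx, wy, wz, ...]. A call has 1 to 12 rows; each row is the pose to reach, as a shift and turn from the pose commanded when the call began, turning the shorter way round; what a row does not reach only later rows make up. The controller multiplies each number of a shift by 500 mm and each number of a turn by pi rad. A row lasts 1/10 s, in which the tool goes at most 50 mm and 8.59 degrees, less where a joint would pass 70% of its speed; a pose out of reach is approached as far as the arm can. A call with a number of a shift or a turn outside -1 to 1 is refused whole. A call with a gripper value outside its range is refused whole. The fingers move at their own pace and stop on an object; the grip force is fixed at half the most. Time passes only in rows, so rows that repeat a pose let the fingers close. It gives the time, the measured TCP pose, the force, the opening and the grip force at its end, in the units of the state.
- sensors.state(): the state, without advancing time (a new reading comes with each control period).
- cams.read_camera(name): name is "scene" or "top" or "wrist"; returns (picture, depth): 480x640x3 uint8, red, green, blue; 480x640 float32, m along the optical axis (not along the pixel's ray), 0 where there is no reading.
- cams.camera_model(name): a dict with "vfov" (degrees; the focal length in pixels is half the picture's height over the tangent of half this angle, whatever the lens; pixels are square), "cx", "cy" (the principal point, pixels), "dist_coeffs" ([k1, k2, p1, p2, k3] as OpenCV has them; the pictures are not rectified), "world_from_camera" (4x4, takes a point from camera to world coordinates). Camera axes: x right, y up, looking along -z (the intrinsics and any distortion apply to the point x, -y, -z); pixel columns grow to the right and rows downward; lengths in m; the calibration is good to about 2 mm. A picture is of the moment at which its call begins: read the wrist's pose just before it. camera_model takes no time and is no camera call; for the wrist camera it gives the pose at the moment of the call.
- job.close_job(): hands the job in; it is judged then, once.
Trained networks look in the newest picture that a camera, given by its name, has taken for a name from the list of things; names that differ only in an ending like _2 or _b are one class to them, and where a whole thing is asked for, a point or a joint stands for the part that bears it (a point fixed in the world has none). Each returns a list of dicts, best first, with "confidence" (0 to 1); they miss things now and then, are a little off and sometimes report something else, mostly with a low value. They report only what shows in the picture. A call takes as long as a camera call. They do not tell look-alikes from the thing itself.
- spotter.find_in(camera, name): "centre" ([column, row] in pixels, amid what is visible of it).
- spotter.cut_out(camera, name): "region" (480x640 bool, what is visible of it) and "centre" ([column, row] in pixels, amid what is visible of it).
The state is a dict: "time_s": time; "joints": joint angles; "joint_vel": joint speeds; "joint_torque": joint torques, N m; "eef_pos": TCP position; "orientation": TCP orientation; "ft_force": force on the tool from outside, world axes, zero at the start; "torque": the same for the moment, N m; "opening": finger opening in m; "grasp_force": force on a finger pad.
Only numpy, scipy, OpenCV 4.12 (cv2) and the standard library are available. Lean on these libraries where they do the work, as an engineer would, in place of code of your own. Each camera call takes 0.05 s, during which the arm holds its last target. There are 200 camera calls.

## Working session

There is one attempt and no reset: what is moved stays moved. The work goes in short steps, Python scripts to look and compute and a tool call to move; the robot and the scene stay as the last step left them, time stands still between calls to the robot, and variables do not carry over. Pictures are saved under pics/ and viewed, at most 10 in all, crops included, and the job is handed in when it is done.

Besides the shell and the picture viewer there is one more tool, called after "Emit:" as a command line: name --argument value ..., lists and objects as JSON in quotes. send_rows: Moves the arm, as the interface text tells. Its arguments: {"type":"object","properties":{"deltas":{"type":"array","items":{"type":"number","minimum":-1,"maximum":1}}},"required":["deltas"]}

```bash
mkdir -p pics; cat > h.py <<'E'
import numpy as np, cv2
from workcell import sensors, cams, job, spotter, arm
def look(n):
    m=cams.camera_model(n); p,d=cams.read_camera(n); return m,p,d
def pts(m,d,mask=None):
    f=240/np.tan(np.radians(m["vfov"])/2)
    K=np.array([[f,0,m["cx"]],[0,f,m["cy"]],[0,0,1.]])
    ok=d>0
    if mask is not None: ok&=mask
    v,u=np.nonzero(ok)
    n=cv2.undistortPoints(np.stack([u,v],1).astype(np.float64)[:,None],K,np.array(m["dist_coeffs"],float))[:,0]
    z=d[v,u]; P=np.stack([n[:,0]*z,-n[:,1]*z,-z],1)
    T=np.array(m["world_from_camera"]); return P@T[:3,:3].T+T[:3,3],u,v
def circ(xy):
    A=np.c_[2*xy,np.ones(len(xy))]; s=np.linalg.lstsq(A,(xy**2).sum(1),rcond=None)[0]
    return s[:2],np.sqrt(s[2]+s[:2]@s[:2])
E
python3 - <<'E'
from h import *
M={}
for n in("top","scene"):
    m,p,d=look(n); M[n]=(m,p,d); cv2.imwrite(f"pics/{n}0.png",p[...,::-1]); np.savez(f"{n}0.npz",p=p,d=d)
    print(n,np.round(m["world_from_camera"],3).tolist(),m["vfov"])
m,p,d=M["top"]
for nm in "ring_p mat_round mat_sq1 gauge cone_tip seat1 seat2 seat3 tumbler pepper_pot olive_bowl spoon".split():
    for r in spotter.cut_out("top",nm):
        if r["confidence"]<.2: continue
        P,u,v=pts(m,d,r["region"])
        print(nm,round(r["confidence"],2),np.round(r["centre"]),np.round(np.median(P,0),3) if len(P) else None,np.round(np.percentile(P,98,axis=0),3) if len(P) else None,np.round(np.percentile(P,2,axis=0),3) if len(P) else None)
E
```

```text
top [[-0.002, 0.999, -0.052, 0.455], [-1.0, -0.002, 0.006, -0.007], [0.006, 0.052, 0.999, 1.331], [0.0, 0.0, 0.0, 1.0]] 42.96115314751717
scene [[0.026, -0.668, 0.743, 1.24], [0.999, 0.005, -0.032, -0.064], [0.018, 0.744, 0.668, 0.775], [0.0, 0.0, 0.0, 1.0]] 53.382017205347665
ring_p 0.83 [211. 276.] [0.458 0.222 0.032] [0.482 0.247 0.038] [0.435 0.199 0.004]
ring_p 0.78 [142. 227.] [0.558 0.37  0.031] [0.582 0.399 0.037] [0.534 0.346 0.005]
ring_p 0.74 [208. 328.] [0.348 0.232 0.026] [0.371 0.256 0.032] [0.326 0.209 0.003]
ring_p 0.7 [247. 194.] [0.648 0.156 0.031] [0.673 0.179 0.038] [0.627 0.133 0.007]
mat_round 0.95 [218. 271.] [0.467 0.217 0.007] [0.502 0.259 0.012] [0.424 0.183 0.001]
mat_sq1 0.83 [242. 189.] [0.65  0.16  0.007] [0.689 0.202 0.031] [ 0.608  0.121 -0.   ]
mat_sq1 0.77 [146. 227.] [0.556 0.376 0.007] [0.6   0.417 0.013] [0.517 0.334 0.001]
gauge 0.9 [324. 266.] [ 0.477 -0.008  0.03 ] [0.518 0.033 0.101] [ 0.436 -0.047  0.019]
gauge 0.58 [146. 230.] [0.557 0.376 0.007] [0.599 0.417 0.013] [0.517 0.334 0.001]
gauge 0.34 [429. 264.] [ 0.474 -0.237  0.01 ] [ 0.507 -0
[... 1246 characters left out ...]
.] [ 0.472 -0.238  0.011] [ 0.505 -0.208  0.043] [ 0.442 -0.27   0.005]
seat3 0.61 [501. 226.] [ 0.561 -0.392  0.011] [ 0.594 -0.363  0.066] [ 0.531 -0.426  0.005]
seat3 0.32 [323. 266.] [ 0.477 -0.008  0.067] [0.495 0.009 0.106] [ 0.46  -0.025  0.042]
tumbler 0.75 [326. 172.] [ 0.676 -0.019  0.02 ] [0.698 0.011 0.083] [ 0.637 -0.05  -0.   ]
pepper_pot 0.52 [176. 165.] [0.689 0.3   0.059] [0.706 0.319 0.066] [0.675 0.288 0.013]
olive_bowl 0.96 [270. 322.] [0.355 0.102 0.02 ] [0.39  0.136 0.043] [0.322 0.066 0.003]
spoon 0.87 [389. 317.] [ 0.363 -0.151  0.014] [ 0.408 -0.083  0.023] [ 0.312 -0.256 -0.   ]
spoon 0.71 [327. 174.] [ 0.676 -0.019  0.019] [0.698 0.011 0.083] [ 0.637 -0.048  0.   ]
```

View pics/top0.png

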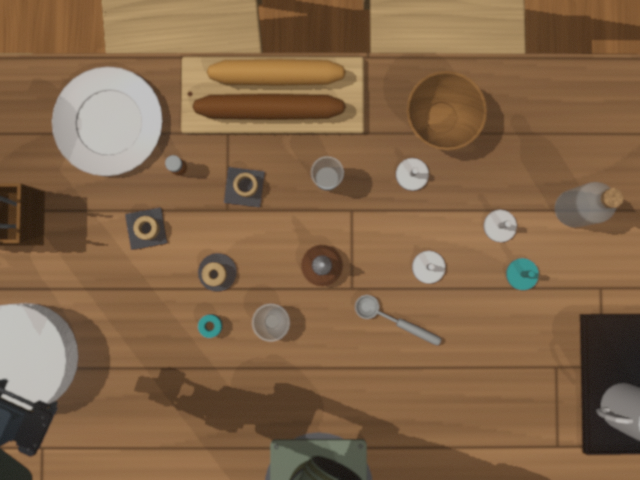

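View pics/scene0.png

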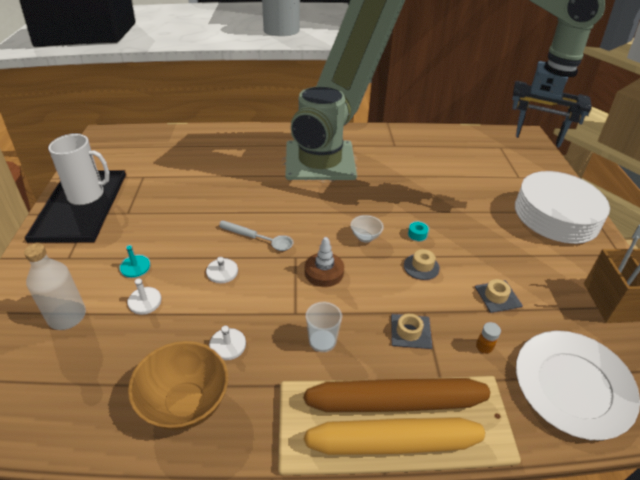

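The top view shows pale rings at (214,274) on the round mat, (245,184) and (146,228) on the square mats; the gauge is at (322,266). White stands are at (411,174), (500,226) and (429,267), and the turquoise look-alikes are at (209,326) and (522,274). By post height, seat1 is at about (0.56,-0.39), seat2 at (0.67,-0.20) and seat3 at (0.47,-0.24).

```bash
python3 - <<'E'
from h import *
z=np.load("top0.npz"); m=cams.camera_model("top"); P,u,v=pts(m,z["d"])
def sel(c,r,z0,z1): return P[(np.hypot(*(P[:,:2]-c).T)<r)&(P[:,2]>z0)&(P[:,2]<z1)]
for nm,c in dict(ring=(.458,.222),sq2=(.558,.37),sq1=(.648,.156)).items():
    Q=sel(c,.035,.026,.045); c2=circ(Q[:,:2])[0]; r=np.hypot(*(Q[:,:2]-c2).T); print(nm,len(Q),Q[:,:2].mean(0),np.percentile(r,[2,10,50,98]),np.median(Q[:,2]))
for nm,c in dict(s1=(.561,-.392),s2=(.674,-.204),s3=(.473,-.238)).items():
    Q=sel(c,.045,.004,.016); lo,hi=np.percentile(Q[:,:2],[1,99],axis=0); T=sel(c,.03,.03,.1);print(nm,Q[:,:2].mean(0),(lo+hi)/2,hi-lo,T[T[:,2]>T[:,2].max()-.008].mean(0),T[:,2].max())
Q=sel((.477,-.008),.055,.022,.036);lo,hi=np.percentile(Q[:,:2],[1,99],axis=0);print("plinth",(lo+hi)/2,hi-lo)
Q=sel((.477,-.008),.03,.085,.12);print("tip",Q.mean(0),Q[:,2].max())
s=sensors.state();print(np.round(s["eef_pos"],4),np.round(s["orientation"],3).tolist(),s["opening"],s["ft_force"])
w=cams.camera_model("wrist");T=np.array(w["world_from_camera"]);R=np.array(s["orientation"])
print("cam in tool",R.T@(T[:3,3]-s["eef_pos"]),np.round(R.T@T[:3,:3],3).tolist(),w["vfov"])
E
```

```text
ring 357 [0.45863684 0.22251696] [0.01103181 0.01266028 0.0192096  0.02471268] 0.033013840276127526
sq2 305 [0.55817543 0.36948455] [0.01391439 0.01556773 0.0201413  0.02502549] 0.032793636976222285
sq1 226 [0.65046568 0.15659219] [0.01742077 0.01812186 0.02160662 0.02500662] 0.03256829641526404
s1 [ 0.56175475 -0.39252255] [ 0.56146037 -0.39322089] [0.06992409 0.07111158] [ 0.56211735 -0.39463071  0.06672429] 0.07134190659716921
s2 [ 0.67507454 -0.20488043] [ 0.67552367 -0.20571765] [0.0704609  0.07452056] [ 0.67532602 -0.20578262  0.05525004] 0.060436602325075084
s3 [ 0.47304481 -0.2385119 ] [ 0.47344041 -0.23748462] [0.06719147 0.07157755] [ 0.4741507  -0.23945422  0.04390144] 0.04940624335892663
plinth [ 0.47705688 -0.00684843] [0.08138688 0.08353206]
tip [ 0.47714844 -0.00730379  0.09814683] 0.10986116098460696
[0.2307 0.5267 0.214 ] [[-0.916, 0.401, 0.0], [0.401, 0.916, 0.0], [-0.0, 0.0, -1.0]] 0.09109753988720197 [-1.19177429 -0.71411293  0.76405363]
cam in tool [ 0.08266161  0.00042601 -0.17181716] [[-0.0, 0.957, 0.291], [1.0, 0.0, -0.001], [-0.001, 0.291, -0.957]] 60.71143030315458
```

Emit:
send_rows --deltas '[1,0.4556,-0.6084,-0.1,0,0,-0.3686,1,0.4556,-0.6084,-0.1,0,0,-0.3686,1,0.4556,-0.6084,-0.1,0,0,-0.3686,1,0.4556,-0.6084,-0.1,0,0,-0.3686,1,0.4556,-0.6084,-0.1,0,0,-0.3686,1,0.4556,-0.6084,-0.1,0,0,-0.3686,1,0.4556,-0.6084,-0.1,0,0,-0.3686,1,0.4556,-0.6084,-0.1,0,0,-0.3686,1,0.4556,-0.6084,-0.148,0,0,-0.3686,1,0.4556,-0.6084,-0.148,0,0,-0.3686,1,0.4556,-0.6084,-0.148,0,0,-0.3686,1,0.4556,-0.6084,-0.148,0,0,-0.3686]'

```text
time_s: 1.9
eef_pos: [0.4587, 0.2234, 0.1409]
orientation: [[-0.001, 1.0, 0.001], [1.0, 0.001, 0.001], [0.001, 0.001, -1.0]]
ft_force: [-0.1, 0.0, -0.2]
opening: 0.091
grasp_force: 0.0
```

```bash
cat >> h.py <<'E'
def st():
    s=sensors.state(); print("t",round(s["time_s"],2),"tcp",np.round(s["eef_pos"],4),"F",np.round(s["ft_force"],1),"open",round(s["opening"],4),"g",s["grasp_force"],"R",np.round(s["orientation"],3).tolist()); return s
E
python3 - <<'E'
from h import *
s=st();m,p,d=look("wrist"); cv2.imwrite("pics/w1.png",p[...,::-1]);P,u,v=pts(m,d)
rs=spotter.cut_out("wrist","ring_p")
for r in rs:
    P,u,v=pts(m,d,cv2.erode(r["region"].astype(np.uint8),np.ones((3,3)))>0)
    zt=np.percentile(P[:,2],90);Q=P[abs(P[:,2]-zt)<.004][:,:2];c,_=circ(Q)
    for k in range(3):
        rr=np.hypot(*(Q-c).T); a=np.arctan2(*(Q-c).T); b=np.digitize(a,np.linspace(-np.pi,np.pi,37))
        o=np.array([Q[b==i][rr[b==i].argmax()] for i in np.unique(b)]); i_=np.array([Q[b==i][rr[b==i].argmin()] for i in np.unique(b)])
        c,R=circ(o)
    print(r["confidence"],r["centre"],zt,"outer",c,R,"inner",circ(i_))
E
```

```text
t 1.9 tcp [0.4587 0.2234 0.1409] F [-0.1  0.  -0.2] open 0.091 g 0.0 R [[-0.001, 1.0, 0.001], [1.0, 0.001, 0.001], [0.001, 0.001, -1.0]]
0.95 [542.1, 296.1] 0.0332883167231672 outer [0.64838161 0.15852375] 0.023701448861957766 inner (array([0.64807568, 0.15694858]), np.float64(0.018814917467120787))
0.95 [312.1, 242.7] 0.03371022458497544 outer [0.45769049 0.22440315] 0.023886230675137215 inner (array([0.4577066 , 0.22432234]), np.float64(0.01117151404027474))
0.56 [456.6, 36.3] 0.03380818223433661 outer [0.55597692 0.36858372] 0.02337051438649162 inner (array([0.55583561, 0.36993856]), np.float64(0.014505786417176994))
```

View pics/w1.png

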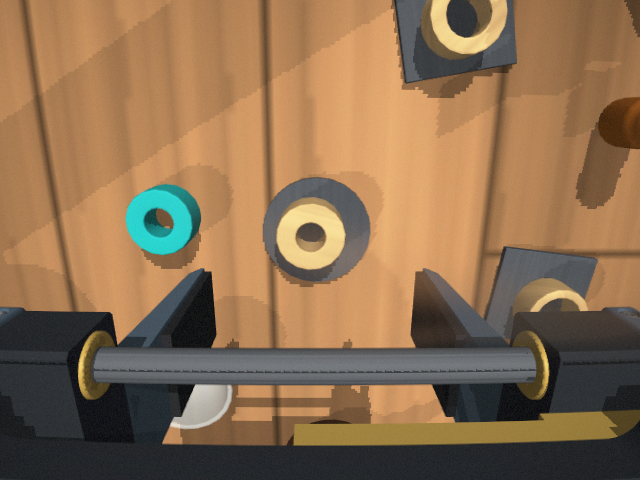

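The wrist picture shows the ring on the round mat at (311,235), with the turquoise look-alike apart at (163,218). Its bore measures about 22 mm, which points to step 1 and seat1.

Emit:
send_rows --deltas '[1,-0.0018,0.0012,-0.1,0,0,0,1,-0.0018,0.0012,-0.18,0,0,0,1,-0.0018,0.0012,-0.24,0,0,0,1,-0.0018,0.0012,-0.262,0,0,0,1,-0.0018,0.0012,-0.262,0,0,0,-1,-0.0018,0.0012,-0.262,0,0,0,-1,-0.0018,0.0012,-0.262,0,0,0,-1,-0.0018,0.0012,-0.262,0,0,0,-1,-0.0018,0.0012,-0.262,0,0,0,-1,-0.0018,0.0012,-0.262,0,0,0,-1,-0.0018,0.0012,-0.262,0,0,0,-1,-0.0018,0.0012,-0.262,0,0,0]'

```text
time_s: 3.2
eef_pos: [0.4577, 0.2231, 0.0093]
orientation: [[0.0, 1.0, 0.0], [1.0, -0.0, 0.0], [0.0, 0.0, -1.0]]
ft_force: [-0.3, -0.4, 4.1]
opening: 0.0498
grasp_force: 30.0
```

Emit:
send_rows --deltas '[-1,0,0,0.1,0,0,0,-1,0,0,0.2,0,0,0,-1,0,0,0.3,0,0,0,-1,0.04,-0.1,0.3,0,0,0,-1,0.04,-0.626,0.3,0,0,0,-1,0.04,-0.626,0.3,0,0,0,-1,0.04,-0.626,0.3,0,0,0,-1,0.04,-0.626,0.3,0,0,0,-1,0.04,-0.626,0.3,0,0,0,-1,0.04,-0.626,0.3,0,0,0,-1,0.04,-0.626,0.3,0,0,0,-1,0.04,-0.626,0.3,0,0,0]'

```text
time_s: 4.4
eef_pos: [0.4773, -0.0897, 0.1586]
orientation: [[0.001, 1.0, -0.001], [1.0, -0.001, 0.001], [0.001, -0.001, -1.0]]
ft_force: [0.4, 0.3, -1.2]
opening: 0.0503
grasp_force: 30.0
```

```bash
python3 - <<'E'
from h import *
s=st();m,p,d=look("wrist"); cv2.imwrite("pics/w2.png",p[...,::-1]);np.savez("w2.npz",p=p,d=d,T=m["world_from_camera"],tcp=s["eef_pos"])
P,u,v=pts(m,d)
t=s["eef_pos"]
# ring in hand: by spotter + depth
for r in spotter.cut_out("wrist","ring_p"):
    Q,_,_=pts(m,d,r["region"]); print("ring",r["confidence"],r["centre"],np.percentile(Q,[2,50,98],axis=0).round(4).tolist() if len(Q) else 0)
c0=np.array([.477,-.007])
for z0,z1 in((.1,.108),(.093,.1),(.08,.094),(.064,.08),(.046,.062),(.026,.034)):
    Q=P[(np.hypot(*(P[:,:2]-c0).T)<.055)&(P[:,2]>z0)&(P[:,2]<z1)]
    if len(Q)<8: continue
    lo,hi=Q.min(0),Q.max(0); print(z0,len(Q),Q.mean(0).round(4),((lo+hi)/2).round(4),(hi-lo).round(4))
E
```

```text
t 4.4 tcp [ 0.4773 -0.0897  0.1586] F [ 0.4  0.3 -1.2] open 0.0503 g 29.999997038394213 R [[0.001, 1.0, -0.001], [1.0, -0.001, 0.001], [0.001, -0.001, -1.0]]
ring 0.76 [311.3, 305.1] [[0.4551, -0.1004, 0.1592], [0.4777, -0.0792, 0.1817], [0.4999, -0.065, 0.1833]]
0.1 474 [ 0.4762 -0.0074  0.1035] [ 0.4761 -0.0078  0.1034] [0.013  0.0136 0.0067]
0.093 367 [ 0.476  -0.0074  0.0973] [ 0.476  -0.0075  0.097 ] [0.0167 0.0177 0.006 ]
0.08 587 [ 0.4759 -0.0072  0.0828] [ 0.4759 -0.0074  0.0831] [0.0235 0.025  0.0059]
0.064 394 [ 0.4766 -0.0062  0.0662] [ 0.4761 -0.0069  0.072 ] [0.0295 0.0302 0.0159]
0.046 412 [ 0.4767 -0.0063  0.0491] [ 0.476 -0.007  0.054] [0.0368 0.0375 0.0159]
0.026 8086 [ 0.4761 -0.0057  0.0303] [ 0.4763 -0.0074  0.0299] [0.0847 0.0845 0.0078]
```

View pics/w2.png

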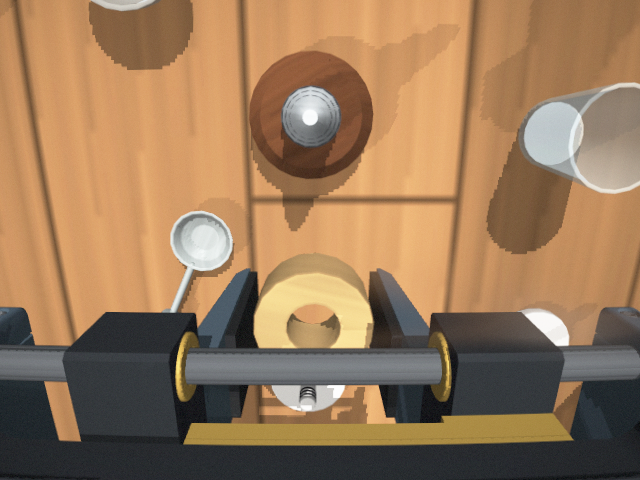

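The picture shows the gauge, with its cone at (311,117), and the ring held level between the fingers at (313,320). Next I need the ring's centre in the hand.

```bash
cat >> h.py <<'E'
def ringfit(m,d,p,t,verbose=1):
    P,u,v=pts(m,d); k=(np.abs(P[:,0]-t[0])<.035)&(np.abs(P[:,1]-t[1])<.035)&(P[:,2]>t[2]+.012)&(P[:,2]<t[2]+.035)
    c=p[v,u].astype(int); k&=(c[:,0]-c[:,2]>40)
    P=P[k]; zt=np.median(P[:,2]); Q=P[abs(P[:,2]-zt)<.003]
    n=np.linalg.lstsq(np.c_[Q[:,:2]-Q[:,:2].mean(0),np.ones(len(Q))],Q[:,2],rcond=None)[0]
    Q=Q[:,:2]
    from scipy.optimize import least_squares
    c=np.array(t[:2])
    for _ in range(4):
        rr=np.hypot(*(Q-c).T); b=np.digitize(np.degrees(np.arctan2(Q[:,1]-c[1],Q[:,0]-c[0])),np.arange(-180,181,6))
        o=np.array([Q[b==i][rr[b==i].argmax()] for i in np.unique(b)]); w=np.array([Q[b==i][rr[b==i].argmin()] for i in np.unique(b)])
        o=o[(o[:,1]>c[1]-.005)&(abs(np.hypot(*(o-c).T)-.0245)<.003)]; w=w[abs(np.hypot(*(w-c).T)-.011)<.0035]
        g=lambda q:np.r_[np.hypot(*(o-q[:2]).T)-.0245-q[2],np.hypot(*(w-q[:2]).T)-.0110+q[2]]
        s=least_squares(g,[*c,0],loss="soft_l1",f_scale=.0005); c=s.x[:2]
    print("top z",zt,"tilt",n[:2].round(3),"centre",s.x.round(4),"rel tcp",(c-t[:2]).round(4),len(o),len(w),"outer only",circ(o),"rms",np.sqrt((s.fun**2).mean()))
    return c,zt
E
python3 - <<'E'
from h import *
z=np.load("w2.npz");m=cams.camera_model("wrist");m["world_from_camera"]=z["T"]
ringfit(m,z["d"],z["p"],z["tcp"])
E
```

```text
top z 0.18201484439766435 tilt [-0.    -0.005] centre [ 4.777e-01 -8.920e-02  3.000e-04] rel tcp [0.0004 0.0005] 34 58 outer only (array([ 0.47760372, -0.08926034]), np.float64(0.024696602830216824)) rms 0.00023621965898554516
```

Emit:
send_rows --deltas '[-1,-0.0034,0.1634,0,0,0,0,-1,-0.0034,0.1634,0,0,0,0,-1,-0.0034,0.1634,0,0,0,0,-1,-0.0034,0.1634,-0.06,0,0,0,-1,-0.0034,0.1634,-0.114,0,0,0,-1,-0.0034,0.1634,-0.114,0,0,0,-1,-0.0034,0.1634,-0.114,0,0,0]'

```text
time_s: 5.2
eef_pos: [0.476, -0.008, 0.1022]
orientation: [[-0.001, 1.0, -0.0], [1.0, 0.001, -0.0], [-0.0, -0.0, -1.0]]
ft_force: [0.9, 0.1, 0.1]
opening: 0.0498
grasp_force: 30.0
```

```bash
python3 - <<'E'
from h import *
s=st();m,p,d=look("wrist"); cv2.imwrite("pics/w3.png",cv2.resize(p[220:420,200:430,::-1],None,fx=2.5,fy=2.5))
t=s["eef_pos"];c,zt=ringfit(m,d,p,t)
P,u,v=pts(m,d)
k=(np.hypot(*(P[:,:2]-c).T)<.010)&(P[:,2]>.09); Q=P[k]
for z0 in np.arange(.09,.11,.004):
    q=Q[(Q[:,2]>=z0)&(Q[:,2]<z0+.004)]
    if len(q)>5: print(z0.round(3),len(q),q.mean(0).round(4),((q.min(0)+q.max(0))/2).round(4),np.ptp(q,axis=0).round(4))
E
```

```text
t 5.2 tcp [ 0.476  -0.008   0.1022] F [0.9 0.1 0.1] open 0.0498 g 29.99996487982571 R [[-0.001, 1.0, -0.0], [1.0, 0.001, -0.0], [-0.0, -0.0, -1.0]]
top z 0.12559080300168973 tilt [-0.    -0.006] centre [ 4.763e-01 -7.500e-03  3.000e-04] rel tcp [0.0004 0.0005] 33 55 outer only (array([ 0.47631606, -0.00733934]), np.float64(0.0245823039809087)) rms 0.0002457314439360342
0.094 7 [ 0.4769 -0.0132  0.0964] [ 0.4763 -0.013   0.0964] [0.0124 0.0021 0.003 ]
0.098 17 [ 0.477  -0.0115  0.1003] [ 0.4764 -0.0117  0.1   ] [0.0112 0.0037 0.0035]
0.102 138 [ 0.4763 -0.0089  0.1047] [ 0.4763 -0.0094  0.1041] [0.0102 0.0055 0.0038]
0.106 11 [ 0.4762 -0.0085  0.1063] [ 0.4759 -0.0082  0.1064] [0.0054 0.0037 0.0007]
```

View pics/w3.png

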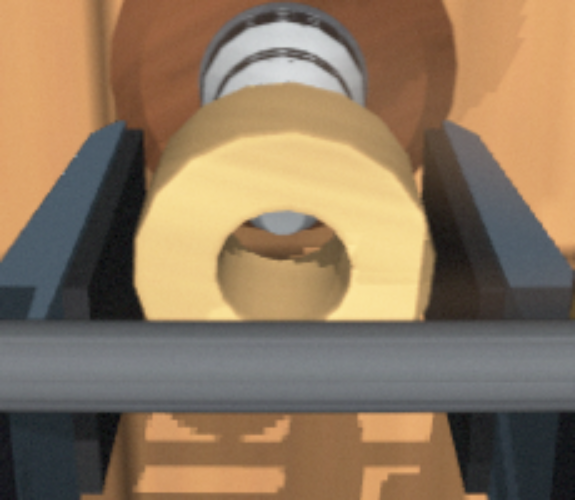

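The crop shows the cone's tip at about (285,222) under the bore and centred left to right, so I'll go down and watch the force.

Emit:
send_rows --deltas '[-1,0,0,-0.01,0,0,0,-1,0,0,-0.02,0,0,0,-1,0,0,-0.028,0,0,0,-1,0,0,-0.028,0,0,0,-1,0,0,-0.028,0,0,0]'

```text
time_s: 5.75
eef_pos: [0.4759, -0.0082, 0.088]
orientation: [[0.0, 1.0, -0.0], [1.0, -0.0, -0.0], [-0.0, -0.0, -1.0]]
ft_force: [-0.3, 0.4, -0.3]
opening: 0.0496
grasp_force: 30.0
```

Emit:
send_rows --deltas '[-1,0,0,-0.002,0,0,0,-1,0,0,-0.004,0,0,0,-1,0,0,-0.006,0,0,0,-1,0,0,-0.006,0,0,0]'

```text
time_s: 6.15
eef_pos: [0.476, -0.0081, 0.0851]
orientation: [[0.0, 1.0, 0.0], [1.0, -0.0, 0.0], [0.0, 0.0, -1.0]]
ft_force: [0.2, 1.2, 1.1]
opening: 0.0497
grasp_force: 30.0
```

Emit:
send_rows --deltas '[-1,0,0,-0.002,0,0,0,-1,0,0,-0.004,0,0,0,-1,0,0,-0.004,0,0,0]'

```text
time_s: 6.45
eef_pos: [0.476, -0.0081, 0.0831]
orientation: [[0.0, 1.0, 0.0], [1.0, -0.0, 0.0], [0.0, 0.0, -1.0]]
ft_force: [-1.3, 1.4, 3.9]
opening: 0.0497
grasp_force: 30.0
```

Emit:
send_rows --deltas '[-1,0,0,-0.002,0,0,0,-1,0,0,-0.004,0,0,0,-1,0,0,-0.004,0,0,0]'

```text
time_s: 6.75
eef_pos: [0.476, -0.0081, 0.0813]
orientation: [[0.0, 1.0, 0.0], [1.0, -0.0, 0.0], [0.0, 0.0, -1.0]]
ft_force: [-2.0, 0.7, 6.4]
opening: 0.0497
grasp_force: 30.0
```

Emit:
send_rows --deltas '[-1,0,0,-0.002,0,0,0,-1,0,0,-0.004,0,0,0,-1,0,0,-0.004,0,0,0,-1,0,0,-0.004,0,0,0]'

```text
time_s: 7.15
eef_pos: [0.476, -0.0081, 0.0797]
orientation: [[0.0, 1.0, 0.001], [1.0, -0.0, 0.0], [0.0, 0.001, -1.0]]
ft_force: [-2.8, 1.0, 8.6]
opening: 0.0497
grasp_force: 30.0
```

```bash
python3 - <<'E'
from h import *
s=st();m,p,d=look("wrist");cv2.imwrite("pics/w4.png",cv2.resize(p[200:420,200:430,::-1],None,fx=2.5,fy=2.5))
c,zt=ringfit(m,d,p,s["eef_pos"])
E
```

```text
t 7.15 tcp [ 0.476  -0.0081  0.0797] F [-2.8  1.   8.6] open 0.0497 g 30.00372595153749 R [[0.0, 1.0, 0.001], [1.0, -0.0, 0.0], [0.0, 0.001, -1.0]]
top z 0.10314354303795227 tilt [-0.     0.002] centre [ 4.764e-01 -7.700e-03  3.000e-04] rel tcp [0.0003 0.0004] 33 55 outer only (array([ 0.47631707, -0.00746458]), np.float64(0.02452974630290654)) rms 0.0002531334145739397
```

View pics/w4.png

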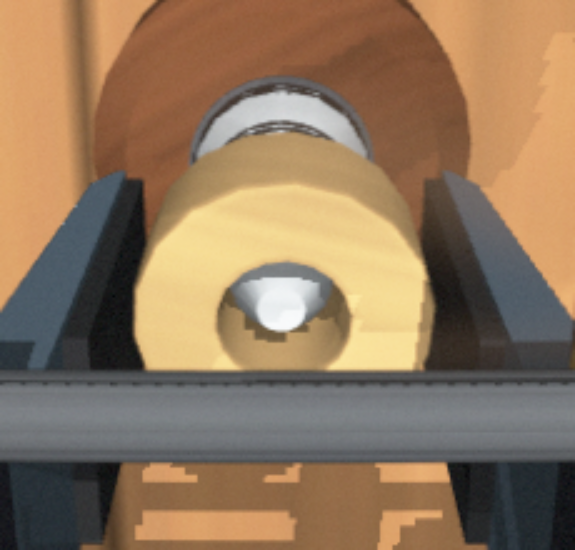

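The crop shows the cone's nose inside the bore at (283,305), with the ring level on it. The underside is at z≈0.077 and the cone has given about 4.8 mm (8.6 N). That puts it 52 mm above the foot, so it is step 1, matching the bore.

Emit:
send_rows --deltas '[-1,-0.001,0,0,0,0,0,-1,-0.001,0,0,0,0,0,-1,-0.001,0,0,0,0,0,-1,-0.001,0,0,0,0,0,-1,-0.001,0,0.02,0,0,0,-1,-0.001,0,0.07,0,0,0,-1,-0.001,0,0.16,0,0,0,-1,-0.001,0,0.16,0,0,0]'

```text
time_s: 8.0
eef_pos: [0.4791, -0.0086, 0.164]
orientation: [[-0.0, 1.0, 0.011], [1.0, 0.0, -0.001], [-0.001, 0.011, -1.0]]
ft_force: [0.7, 1.3, 0.2]
opening: 0.0497
grasp_force: 30.0
```

Emit:
send_rows --deltas '[-1,0.172,-0.924,0,0,0,0,-1,0.172,-0.924,0,0,0,0,-1,0.172,-0.924,0,0,0,0,-1,0.172,-0.924,0,0,0,0,-1,0.172,-0.924,0,0,0,0,-1,0.172,-0.924,0,0,0,0,-1,0.172,-0.924,0,0,0,0,-1,0.172,-0.924,0,0,0,0,-1,0.172,-0.924,0,0,0,0,-1,0.172,-0.924,0,0,0,0,-1,0.172,-0.924,0,0,0,0,-1,0.172,-0.924,0,0,0,0]'

```text
time_s: 9.2
eef_pos: [0.5607, -0.4696, 0.1575]
orientation: [[0.001, 1.0, -0.002], [1.0, -0.001, 0.002], [0.002, -0.002, -1.0]]
ft_force: [-0.3, -0.2, 0.6]
opening: 0.0499
grasp_force: 30.0
```

```bash
python3 - <<'E'
from h import *
s=st();m,p,d=look("wrist");cv2.imwrite("pics/w5.png",p[...,::-1])
c,zt=ringfit(m,d,p,s["eef_pos"]);P,u,v=pts(m,d);c0=np.array([.5615,-.3935])
for z0,z1 in((.061,.072),(.05,.06),(.03,.05),(.006,.014)):
    Q=P[(np.hypot(*(P[:,:2]-c0).T)<(.02 if z0>.02 else .045))&(P[:,2]>z0)&(P[:,2]<z1)]
    if len(Q)>8: print(z0,len(Q),Q.mean(0).round(4),((Q.min(0)+Q.max(0))/2).round(4),np.ptp(Q,axis=0).round(4))
E
```

```text
t 9.2 tcp [ 0.5607 -0.4696  0.1575] F [-0.3 -0.2  0.6] open 0.0499 g 29.999941298738122 R [[0.001, 1.0, -0.002], [1.0, -0.001, 0.002], [0.002, -0.002, -1.0]]
top z 0.18078681249333714 tilt [-0.001 -0.004] centre [ 5.611e-01 -4.692e-01  3.000e-04] rel tcp [0.0004 0.0004] 34 57 outer only (array([ 0.56103927, -0.46903569]), np.float64(0.02457485910447356)) rms 0.00025868777942198053
0.061 408 [ 0.5622 -0.3964  0.0664] [ 0.5622 -0.3963  0.0651] [0.014  0.0136 0.0076]
0.006 6261 [ 0.5619 -0.3955  0.011 ] [ 0.5619 -0.3968  0.0107] [0.0691 0.0681 0.0059]
```

View pics/w5.png

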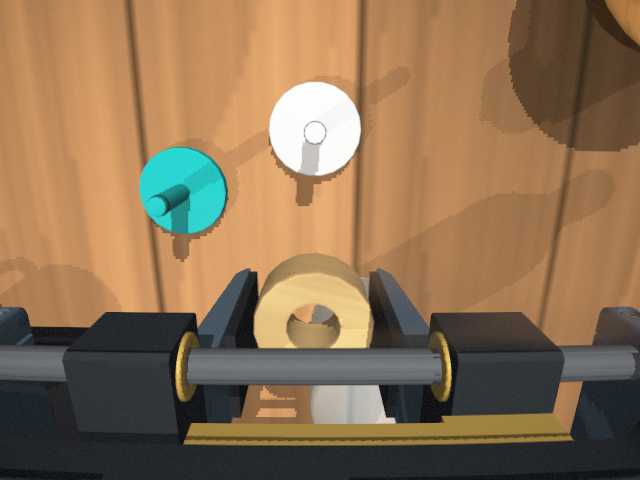

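The picture shows the white stand's post end-on at (315,132), the turquoise look-alike at (183,190) and the ring still in the grip. The post top at z≈0.066 is 56 mm above the foot, so this is seat1.

Emit:
send_rows --deltas '[-1,0.002,0.1458,0,0,0,0,-1,0.002,0.1458,0,0,0,0,-1,0.002,0.1458,-0.06,0,0,0,-1,0.002,0.1458,-0.15,0,0,0,-1,0.002,0.1458,-0.15,0,0,0,-1,0.002,0.1458,-0.18,0,0,0,-1,0.002,0.1458,-0.2,0,0,0,-1,0.002,0.1458,-0.2,0,0,0]'

```text
time_s: 10.05
eef_pos: [0.5622, -0.397, 0.0586]
orientation: [[-0.0, 1.0, -0.001], [1.0, 0.0, 0.001], [0.001, -0.001, -1.0]]
ft_force: [-1.1, 0.0, -0.9]
opening: 0.05
grasp_force: 30.0
```

Emit:
send_rows --deltas '[-1,0,0,-0.03,0,0,0,-1,0,0,-0.06,0,0,0,-1,0,0,-0.08,0,0,0,-1,0,0,-0.08,0,0,0]'

```text
time_s: 10.45
eef_pos: [0.561, -0.3964, 0.0164]
orientation: [[0.0, 1.0, -0.004], [1.0, -0.0, 0.003], [0.003, -0.004, -1.0]]
ft_force: [0.4, -0.1, -0.2]
opening: 0.0498
grasp_force: 30.0
```

Emit:
send_rows --deltas '[-1,0,0,-0.004,0,0,0,-1,0,0,-0.008,0,0,0,-1,0,0,-0.008,0,0,0]'

```text
time_s: 10.75
eef_pos: [0.5625, -0.3974, 0.0152]
orientation: [[-0.0, 1.0, 0.0], [1.0, 0.0, -0.0], [-0.0, 0.0, -1.0]]
ft_force: [0.2, 0.5, -0.3]
opening: 0.0499
grasp_force: 30.0
```

Emit:
send_rows --deltas '[-1,0,0,-0.002,0,0,0,-1,0,0,-0.003,0,0,0,-1,0,0,-0.003,0,0,0]'

```text
time_s: 11.05
eef_pos: [0.5624, -0.3973, 0.0136]
orientation: [[-0.0, 1.0, 0.0], [1.0, 0.0, -0.0], [-0.0, 0.0, -1.0]]
ft_force: [0.1, -0.3, 0.4]
opening: 0.0498
grasp_force: 30.0
```

Emit:
send_rows --deltas '[0.4,0,0,0,0,0,0,0.4,0,0,0,0,0,0,0.4,0,0,0,0,0,0,0.4,0,0,0,0,0,0,0.4,0,0,0,0,0,0,0.4,0,0,0.04,0,0,0,0.4,0,0,0.1,0,0,0,0.4,0,0,0.2,0,0,0,0.4,0,-0.1,0.3,0,0,0,0.4,0,-0.1,0.3,0,0,0,0.4,0,-0.1,0.3,0,0,0,0.4,0,-0.1,0.3,0,0,0]'

```text
time_s: 12.25
eef_pos: [0.5618, -0.4465, 0.1624]
orientation: [[0.0, 1.0, -0.001], [1.0, -0.0, 0.002], [0.002, -0.001, -1.0]]
ft_force: [0.2, 0.2, 0.4]
opening: 0.0637
grasp_force: 0.0
```

```bash
python3 - <<'E'
from h import *
s=st();m,p,d=look("wrist");cv2.imwrite("pics/w6.png",p[...,::-1]);P,u,v=pts(m,d);c=p[v,u].astype(int)
k=(np.hypot(P[:,0]-.562,P[:,1]+.396)<.04)&(c[:,0]-c[:,2]>40)&(P[:,2]>.02)&(P[:,2]<.06);Q=P[k]
k2=Q[:,2]>np.median(Q[:,2])-.003;Q=Q[k2];print(len(Q),np.median(Q,0).round(4),((Q.min(0)+Q.max(0))/2).round(4),np.linalg.lstsq(np.c_[Q[:,:2]-Q[:,:2].mean(0),np.ones(len(Q))],Q[:,2],rcond=None)[0].round(4))
m,p,d=look("top")
for nm in("ring_p","tumbler","pepper_pot","olive_bowl","spoon"):
    for r in spotter.cut_out("top",nm):
        if r["confidence"]>.4: P,_,_=pts(m,d,r["region"]);print(nm,np.median(P,0).round(3))
E
```

```text
t 12.25 tcp [ 0.5618 -0.4465  0.1624] F [0.2 0.2 0.4] open 0.0637 g 0.0 R [[0.0, 1.0, -0.001], [1.0, -0.0, 0.002], [0.002, -0.001, -1.0]]
2883 [ 0.5628 -0.396   0.0369] [ 0.5628 -0.3969  0.0368] [-0.0007 -0.0005  0.0369]
ring_p [ 0.561 -0.391  0.036]
ring_p [0.649 0.157 0.031]
ring_p [0.348 0.232 0.026]
ring_p [ 0.477 -0.008  0.031]
tumbler [ 0.677 -0.019  0.017]
tumbler [ 0.476 -0.008  0.068]
pepper_pot [0.689 0.3   0.059]
pepper_pot [0.556 0.376 0.007]
olive_bowl [0.355 0.102 0.02 ]
olive_bowl [0.646 0.162 0.007]
spoon [ 0.367 -0.132  0.013]
```

View pics/w6.png

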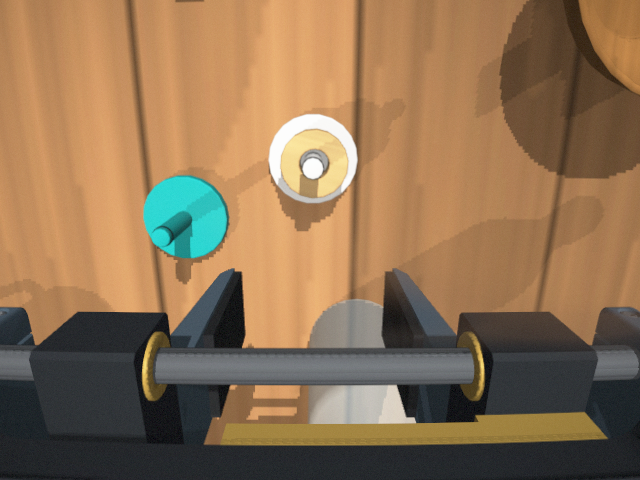

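The picture shows the ring at (313,165), level and fully down on the one-groove stand (top at z≈0.037), with its post through the bore. The gripper is clear of everything, so I'm handing in.

```bash
python3 -c "
from h import *
print(job.close_job())"
```

```text
the job is handed in; nothing more can be done
None
```

The ring from the round mat stopped on step 1, was pressed until the cone gave about 4.8 mm, and now stands fully down and level on the one-groove stand; the job is handed in, but no verdict was returned.

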